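# Tuck the edge strip under the lapped drain plate and hold it down

### The job

Fit the edge strip to the sampling board: pick it up by its upstand and, with its tongue flat on the board and centred between the two rubber pads, slide about half of the tongue (30 to 40 mm) straight in under the front edge of the hinged drain plate without lifting the plate. Then press the strip down flat on the board and finish while still holding it and pressing it down, ready for a colleague to screw it on; do not let go, and leave the other things on the table where they are.

Things in the scene. Friction and masses are not known exactly. Their poses are not given: they have to be found in the camera images.
- strip_grip (a point): The edge strip, a loose 90 g L-shaped aluminium bar, 140 mm long (y). A 4 mm thick flat tongue lies on the table; along one long edge stands an upstand 12 mm thick (x), 45 mm tall from the underside. This point: centre of the upstand, 22.5 mm above the underside. x points from upstand to tongue, z up. The tongue's free edge is 72 mm ahead; 66 mm of tongue stand out. Grip the upstand from above.
- strip_tip (a point): Middle of the free front edge of the strip's tongue, half-way through its 4 mm thickness (2 mm above the underside). Same axes as strip_grip.
- lap_edge (a point): Point on the top face of the fixed board (10 mm above the table), at the board's centre, below the middle of the front edge of the hinged steel drain plate that laps over the board's rear half. x points from here in under the plate, y along its edge, z up. The space under the plate is 8 mm high, free for 83 mm behind the edge. Two 10 mm rubber pads stand under the plate at x = 12, y = +-92 mm.
- bed: The board itself, a fixed white slab 200 (x) x 220 (y) x 10 mm flat on the table; origin at the centre of its underside, axes as lap_edge. Its front 100 mm are open, its rear half is under the drain plate.
- strip: The edge strip; origin on its underside, below the centre of the upstand; axes as strip_grip. Fingertips 15 mm above its underside clear the tongue; tucked 35 mm, 31 mm stay free between upstand and plate.
- leaf (a joint): Angle of the hinged drain plate, 200 mm wide (y), 90 mm deep, 3 mm thick, frontmost 9 mm turned up slightly (top 14 mm above the board). 0 at rest on its pads, growing as its front edge is lifted (0.01 rad = 0.9 mm). About 0.6 N lifts its front edge; it falls back by itself.
- pen: Bystander: a capped black marker, 138 mm long, 15 mm thick, lying loose between board and strip, pointing away from the robot. Origin at the centre of its underside.
- tape: Bystander: a roll of tape, 69 mm across, 19 mm high, lying loose on the left. Origin at the centre of the underside.

How it is judged:
By the outcome, as a careful person would: the job done as asked, in the order asked, and still so for the second after the job is handed in, while the arm keeps its last pose, push and grip.
It also fails if it takes over 38 s, if anything falls off the work surface, if the arm or the gripper's body presses on something with over 40 N, if the wrist force passes 120 N, or if a joint passes its speed limit or range.

### The arm

A 7-joint arm with a two-finger parallel gripper is mounted at the origin on a cart in front of the work surface, level with it; the furniture and walls round the work are solid. World frame = base frame: x ahead of the robot, y to its left, z up, the work surface at z = 0. Lengths are in m, angles in rad, forces in N, time in s.
With the tool pointing down it reaches from about 0.425 to 0.875 m from the base axis. Payload 4.7 kg.
Tool frame: the origin (TCP) lies midway between the tips of the shut fingers; the grasp point (between the pads) lies pinch_z behind it (pinch_z is the distance from the TCP to the grasp point, in m); z points along the fingers, y is the direction in which the jaws open and shut (so a half turn about z gives the same grasp; the last joint's range is limited). The gripper opens to 85 mm and grips with 20 to 120 N. Pads are 22 mm wide; open, the fingers measure 114 mm over their backs; the gripper's body (76 mm by 85 mm) begins 54 mm behind the grasp point. The pads swing forward as they close: fully open they stand 13 mm farther back than shut.
Start: joints at [-1.217, 0.321, -0.07, 1.45, 0.023, 1.371, -0.057], TCP at [0.217, 0.613, 0.231] pointing down, gripper open.
Joint ranges: [-2.86, 2.86], [-0.3, 2.09], [-1.38, 1.24], [0.06, 2.45], [-1.56, 4.7], [0.09, 2.05], [-2.69, 2.69]. Speed limits (rad/s): [2.57, 2.57, 3.14, 3.14, 3.14, 3.14, 3.14].

### API

Orientations are given as a rotation vector (axis times angle).
In Python, from plant import * gives the robot as it stands.
- The arm moves only by the shell command python3 -m handwheel 'ROWS' [OPENING] [FORCE]. ROWS is text: rows parted by semicolons, each of 6 numbers parted by spaces: the shift along the tool's x, y, z in cm, then the turn, a rotation vector about the tool's x, y, z in rad. In form: tx ty tz rx ry rz; .... A call has 1 to 8 rows; each row shifts and turns the pose as measured when the row begins, along the tool's axes as they then stand; what a row does not reach is not made up. A row lasts 1/10 s, in which the tool goes at most 50 mm and 8.59 degrees, less where a joint would pass 70% of its speed; a pose out of reach is approached as far as the arm can. A call with a gripper value outside its range is refused whole. OPENING is the opening, from 0 (shut) to 1 (fully open), set as the call begins (- or left out, the last holds). The fingers move at their own pace and stop on an object; FORCE is the grip in N (left out, the last holds). Time passes only in rows, so rows that do not move let the fingers close. It gives the time, the measured TCP pose, the force and the opening at its end, in the units of the state.
- sense(): the state, without advancing time (a new reading comes with each control period).
- snapshot(name): name is "side" or "top" or "wrist"; returns a dict with "pixels" (480x640x3 uint8, red, green, blue), "fx", "fy", "cx", "cy" (pixels), "D" ([k1, k2, p1, p2, k3] as OpenCV has them; the pictures are not rectified), "position" and "attitude" of the camera in the world; the wrist camera has in their place "hand_eye" (4x4, takes a point from camera to tool coordinates, whose origin is the TCP and whose axes are the flange's). Camera axes: x right, y up, looking along -z (the intrinsics and any distortion apply to the point x, -y, -z); pixel columns grow to the right and rows downward; lengths in m; the calibration is good to about 2 mm. A picture is of the moment at which its call begins: read the wrist's pose just before it. There is no depth.
- job_done(): hands the job in, once; it reports no verdict.
The state is a dict: "t": time; "joint_pos": joint angles; "dq": joint speeds; "joint_efforts": joint torques, N m; "position": TCP position; "tool_rot": TCP orientation; "ft_force": force on the tool from outside, world axes, zero at the start; "torque": the same for the moment, N m; "finger_gap": opening from 0.0 (shut) to 1.0 (fully open).
Only numpy, scipy, OpenCV 4.12 (cv2) and the standard library are available. Lean on these libraries where they do the work, as an engineer would, in place of code of your own. Each camera call takes 0.05 s, during which the arm holds its last target. There are 200 camera calls.

## Working session

There is one attempt and no reset: what is moved stays moved. The work goes in short steps, Python scripts to look and compute and a shell command to move; the robot and the scene stay as the last step left them, time stands still between calls to the robot, and variables do not carry over. Pictures are saved under pics/ and viewed, about 8 in all and at most 12, crops included, and the job is handed in when it is done.

```bash
mkdir -p pics; ls
cat > h.py <<'E'
from plant import *
import numpy as np, cv2
from scipy.spatial.transform import Rotation as R
def snap(n,f):
    s=sense(); c=snapshot(n); cv2.imwrite('pics/'+f,cv2.cvtColor(np.asarray(c['pixels']),cv2.COLOR_RGB2BGR))
    c=dict(c); c['s']=s; np.save('pics/'+f[:-4]+'.npy',c,allow_pickle=True); return c
E
python3 - <<'E'
from h import *
s=sense(); print(s)
for n in('top','side'):
    c=snap(n,n+'0.png'); print({k:v for k,v in c.items() if k not in('pixels','s')})
try: print(pinch_z)
except Exception as e: print(e)
E
```

```text
pics
{'t': 0.0, 'joint_pos': array([-1.21689512,  0.32178842, -0.07013256,  1.45168019,  0.0225712 ,
        1.37079488, -0.05688304]), 'dq': array([-0.00110647,  0.00129471, -0.00154234,  0.00120704,  0.00097127,
        0.00099559, -0.00035999]), 'joint_efforts': array([-4.38350276e-05, -4.93593335e+01, -3.82468952e-01, -3.14326179e+01,
        1.28724371e-02,  1.16635588e-02,  1.78983015e-05]), 'position': array([0.21647355, 0.61232102, 0.23024371]), 'tool_rot': array([-5.31014397e-01, -3.09612106e+00,  2.92934244e-03]), 'ft_force': array([-0.48486028,  0.56959552,  0.50458748]), 'torque': array([ 0.03015662, -0.01945916,  0.07918798]), 'finger_gap': 0.997720092902503}
{'fx': 528.9266390106349, 'fy': 528.9266390106349, 'cx': 305.400888858686, 'cy': 251.60806750979035, 'D': array([-0.11374333,  0.        ,  0.        ,  0.        ,  0.        ]), 'position': array([0.41442827, 0.1190497 , 1.00212732]), 'attitude': array([ 0.09404887, -0.11624863, -1.57108863])}
{'fx': 501.74865909137975, 'fy': 501.74865909137975, 'cx': 312.812965570244, 'cy': 239.94751825190687, 'D': array([-0.13745095,  0.        ,  0.        ,  0.        ,  0.        ]), 'position': array([0.44707029, 0.88442997, 0.77609817]), 'attitude': array([ 0.09710197, -1.20591616, -2.72429751])}
0.0187
```

View pics/top0.png

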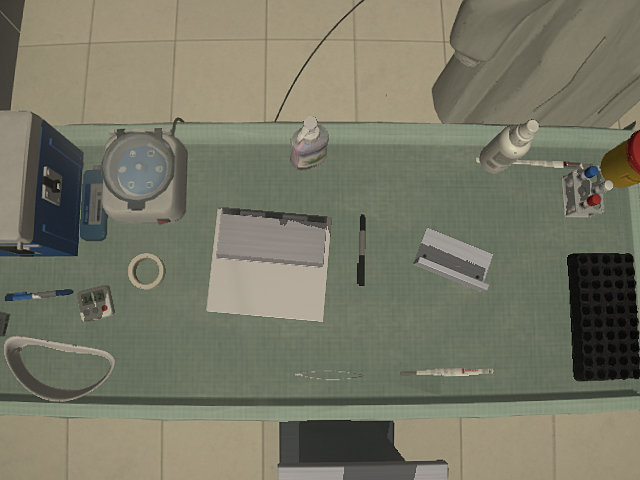

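View pics/side0.png

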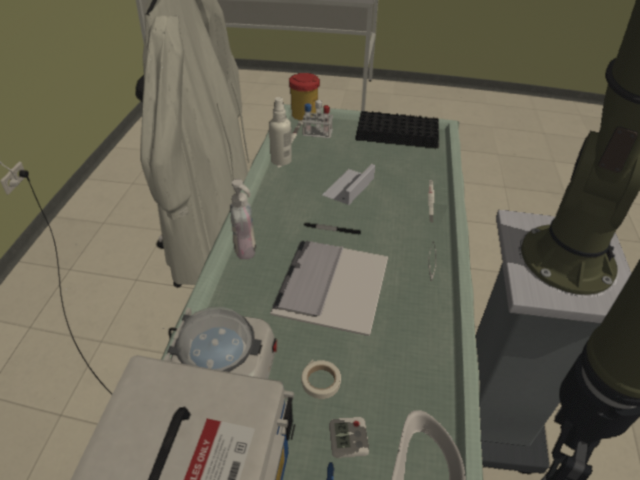

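Top: board at about (208–330, 208–320) with plate in the upper half, pen at (362,250), strip at (454,259), tape at (146,271). Image up is +x. Side shows the strip's upstand nearer the robot. Enlarging crops.

Run:
```python
import cv2,numpy as np
t=cv2.imread('pics/top0.png')
a=cv2.resize(t[200:330,195:345],None,fx=4,fy=4,interpolation=cv2.INTER_CUBIC)   # 600x520
b=cv2.resize(t[220:300,405:505],None,fx=6,fy=6,interpolation=cv2.INTER_CUBIC)  # 600x480
cv2.imwrite('pics/c1.png',a);cv2.imwrite('pics/c2.png',b)
```

```text
(no output)
```

View pics/c1.png

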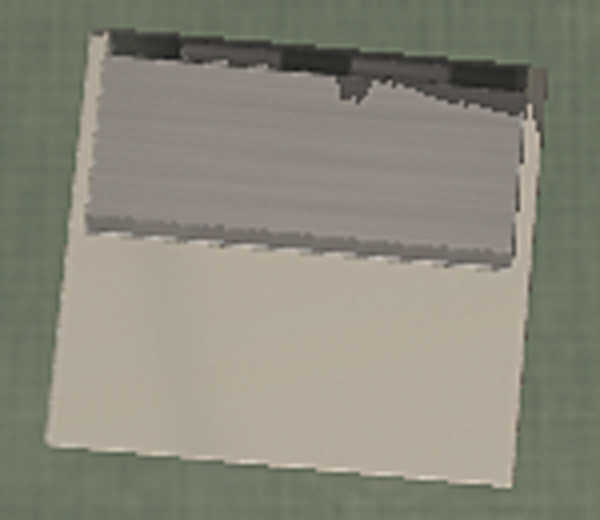

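View pics/c2.png

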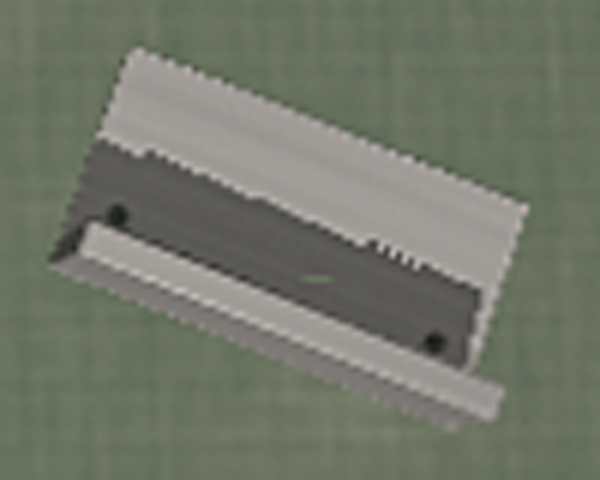

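Board crop: corners TL (92,33), TR (545,68), FL (47,443), FR (512,486), plate front edge (87,232)–(512,268). Strip crop: tongue front edge (135,47)–(527,207), upstand top corners (90,222), (505,385), (495,420), (80,258). The upstand is on the near side, so the tongue already points away from the robot.

```bash
cat >> h.py <<'E'
def proj(c,P,p=None,r=None):
    if p is None: p=np.array(c['position']); M=R.from_rotvec(c['attitude']).as_matrix()
    else: M=r
    q=(np.asarray(P)-p)@M
    q=q*[1,-1,-1]
    K=np.array([[c['fx'],0,c['cx']],[0,c['fy'],c['cy']],[0,0,1]])
    return cv2.projectPoints(q.reshape(-1,1,3),np.zeros(3),np.zeros(3),K,np.array(c['D']))[0].reshape(-1,2)
def wcam(c):
    H=np.array(c['hand_eye']); s=c['s']; Rt=R.from_rotvec(s['tool_rot']).as_matrix()
    return s['position']+Rt@H[:3,3], Rt@H[:3,:3]
def fit(c,obj,px,x0,p=None,r=None):
    from scipy.optimize import least_squares
    obj=np.array(obj,float)/1000; px=np.array(px,float)
    def W(v):
        co,si=np.cos(v[2]),np.sin(v[2])
        return np.c_[v[0]+co*obj[:,0]-si*obj[:,1],v[1]+si*obj[:,0]+co*obj[:,1],obj[:,2]+(v[3] if len(v)>3 else 0)]
    o=least_squares(lambda v:(proj(c,W(v),p,r)-px).ravel(),x0,x_scale=.01,loss='soft_l1')
    return o.x,(proj(c,W(o.x),p,r)-px).round(1)
E
python3 - <<'E'
from h import *
c=np.load('pics/top0.npy',allow_pickle=True).item()
cr=lambda L,f,u,v:(np.array(L)+.5)/f-.5+[u,v]
b=cr([(92,33),(545,68),(47,443),(512,486)],4,195,200)
for nm,o,px in (('bed',[(100,110,10),(100,-110,10),(-100,110,10),(-100,-110,10)],b),
 ('leaf',[(0,100,21),(0,-100,21)],cr([(87,232),(512,268)],4,195,200)),
 ('strip',[(72,70,4),(72,-70,4),(6,70,45),(6,-70,45),(-6,-70,45),(-6,70,45),(-6,70,0),(-6,-70,0)],
  cr([(135,47),(527,207),(90,222),(505,385),(495,420),(80,258),(50,262),(455,430)],6,405,220))):
    x,r=fit(c,o,px,[.5,0,0]); print(nm,x.round(4),r.tolist())
from scipy.optimize import least_squares
for nm,u,z in(('pen1',(363,215),.007),('pen2',(361,285),.007),('tape',(146,271),.01)):
    o=least_squares(lambda v:proj(c,[v[0],v[1],z])[0]-u,[.5,0]); print(nm,o.x.round(4))
s=sense(); M=R.from_rotvec(s['tool_rot']).as_matrix(); print(M.round(3))
E
```

```text
bed [ 0.5259  0.173  -0.0884] [[-0.5, -1.2], [0.6, -0.2], [-0.6, 0.8], [0.5, 0.3]]
leaf [ 0.5268  0.1722 -0.0869] [[-0.2, -0.0], [0.2, 0.0]]
strip [ 0.503  -0.1679 -0.3825] [[-0.6, -0.2], [0.6, -0.2], [0.2, -0.6], [1.0, 0.1], [0.6, 0.3], [-0.3, -0.6], [-0.6, 1.4], [-0.9, 0.1]]
pen1 [ 0.6192 -0.0063]
pen2 [ 4.846e-01 -1.000e-04]
tape [0.5115 0.4071]
[[-0.943  0.333 -0.   ]
 [ 0.333  0.943 -0.002]
 [-0.    -0.002 -1.   ]]
```

```bash
python3 -m handwheel '-4.7 -0.6 0 0 0 0.081; -4.7 -0.6 0 0 0 0.081; -4.7 -0.6 0 0 0 0.081; -4.7 -0.6 0 0 0 0.081; -4.7 -0.6 0 0 0 0.081; -4.7 -0.6 0 0 0 0.081; -4.7 -0.6 0 0 0 0.081; -4.7 -0.6 0 0 0 0.081' 1 40
```

```text
t: 0.9
position: [0.4875, 0.3557, 0.2233]
tool_rot: [-1.494, -2.756, 0.013]
ft_force: [0.6, 1.0, 0.1]
finger_gap: 1.0
```

```bash
python3 -m handwheel '-4.7 -0.6 -0.1 0 0 0.08; -4.7 -0.6 -0.1 0 0 0.08; -4.7 -0.6 0 0 0 0.08; -4.7 -0.6 0 0 0 0.08; -4.7 -0.6 0 0 0 0.08; -4.7 -0.6 0 0 0 0.08; -4.7 -0.6 0 0 0 0.08; -4.7 -0.6 0 0 0 0.08'
```

```text
t: 1.7
position: [0.548, -0.0286, 0.2229]
tool_rot: [-2.318, -2.115, 0.022]
ft_force: [0.6, 0.2, 0.5]
finger_gap: 0.999
```

```bash
cat >> h.py <<'E'
def delta(x,y,z,ang):
    "cm shift in tool axes and remaining turn to put TCP at x,y,z with tool y at world angle ang, pointing down"
    s=sense(); M=R.from_rotvec(s['tool_rot']).as_matrix()
    ty=np.array([np.cos(ang),np.sin(ang),0]); tz=np.array([0,0,-1.]); T=np.c_[np.cross(ty,tz),ty,tz]
    print('t',round(s['t'],2),'pos',s['position'].round(4),'F',s['ft_force'].round(1),'gap',round(s['finger_gap'],3))
    print('shift cm',((np.array([x,y,z])-s['position'])@M*100).round(2),'turn',R.from_matrix(M.T@T).as_rotvec().round(4))
E
python3 -c "
from h import *
delta(.503,-.168,.15,-.3825)"
```

```text
t 1.7 pos [ 0.548  -0.0286  0.2229] F [0.6 0.2 0.5] gap 0.999
shift cm [-14.23  -3.12   7.45] turn [-0.0105  0.0099  0.2909]
```

```bash
python3 -m handwheel '-3.5 -0.5 1 0 0 0.073; -3.5 -0.5 1 0 0 0.073; -3.5 -0.5 1 0 0 0.073; -3 -0.5 1 -0.01 0.01 0.073; 0 0 0 0 0 0'
python3 - <<'E'
from h import *
delta(.503,-.168,.15,-.3825)
c=snap('wrist','w1.png'); print(np.array(c['hand_eye']).round(3),c['fx'],c['D'])
p,r=wcam(c)
print(p)
E
```

```text
t: 2.2
position: [0.4949, -0.1713, 0.1824]
tool_rot: [2.627, 1.718, -0.004]
ft_force: [-0.4, -0.3, 0.4]
finger_gap: 1.005
t 2.2 pos [ 0.4949 -0.1713  0.1824] F [-0.4 -0.3  0.4] gap 1.005
shift cm [0.64 0.61 3.24] turn [ 0.0011  0.0036 -0.0296]
[[-0.     0.96   0.279  0.071]
 [ 1.     0.    -0.    -0.   ]
 [-0.     0.279 -0.96  -0.142]
 [ 0.     0.     0.     1.   ]] 348.7683027016087 [-0.04999943  0.          0.          0.          0.        ]
[ 0.52296842 -0.10608787  0.32441067]
```

View pics/w1.png

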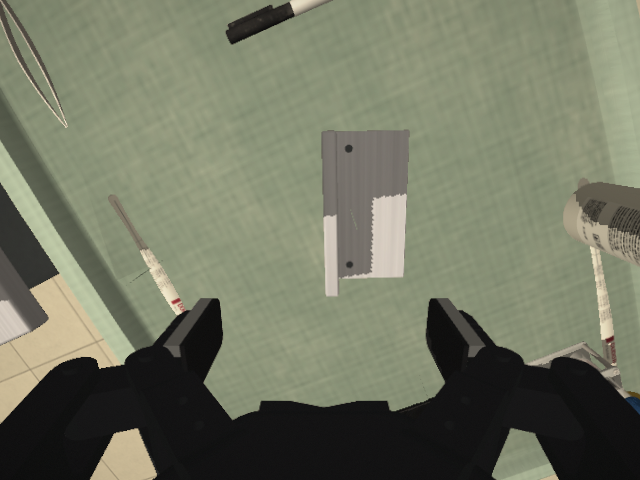

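Wrist view: tongue free edge from (409,130) to (403,277), upstand top face from (322,131)/(336,131) to (326,296)/(338,296).

Run:
```python
from h import *
c=np.load('pics/w1.npy',allow_pickle=True).item(); p,r=wcam(c)
x,e=fit(c,[(72,70,4),(72,-70,4),(6,70,45),(6,-70,45),(-6,-70,45),(-6,70,45)],[(409,130),(403,277),(336,131),(338,296),(326,296),(322,131)],[.5,-.17,-.38],p,r)
print(x.round(4),e.tolist())
x=(x+[.503,-.1679,-.3825])/2
delta(x[0],x[1],.016,x[2])
```

```text
[ 0.5026 -0.1666 -0.3891] [[0.5, -0.3], [0.4, 0.4], [0.4, -0.9], [0.6, 1.0], [-1.1, 1.3], [-1.2, -0.5]]
t 2.25 pos [ 0.4966 -0.1689  0.1829] F [-0.2  0.4  0. ] gap 1.001
shift cm [ 0.43  0.47 16.7 ] turn [ 0.0021  0.0021 -0.0221]
```

Both cameras agree to within 1.5 mm. Descending.

```bash
python3 -m handwheel '0.2 0.2 3.5 0 0 -0.022; 0.2 0.2 3.5 0 0 0; 0 0 3.5 0 0 0; 0 0 3 0 0 0; 0 0 0 0 0 0' 1 40
python3 -c "
from h import *
delta(.5028,-.1673,.016,-.3858)"
```

```text
t: 2.75
position: [0.508, -0.16, 0.0456]
tool_rot: [2.592, 1.769, 0.011]
ft_force: [-1.6, 0.5, 0.0]
finger_gap: 1.003
t 2.75 pos [ 0.508  -0.16    0.0456] F [-1.6  0.5  0. ] gap 1.003
shift cm [-0.88 -0.24  2.96] turn [ 0.0069 -0.0035  0.0126]
```

```bash
python3 -m handwheel '-0.9 -0.2 0.8 0.007 -0.003 0.012; 0 0 1 0 0 0; 0 0 0.8 0 0 0; 0 0 0 0 0 0; 0 0 0 0 0 0'
python3 -c "
from h import *
delta(.5028,-.1673,.016,-.3858)"
```

```text
t: 3.25
position: [0.5069, -0.167, 0.0218]
tool_rot: [2.6, 1.758, 0.008]
ft_force: [-0.2, -0.4, -0.6]
finger_gap: 0.998
t 3.25 pos [ 0.5069 -0.167   0.0218] F [-0.2 -0.4 -0.6] gap 0.998
shift cm [-0.18 -0.37  0.58] turn [ 0.0052 -0.0025  0.0038]
```

```bash
python3 -m handwheel '-0.2 -0.4 0.5 0.005 -0.002 0.004; 0 0 0 0 0 0; 0 0 0 0 0 0' 
python3 -m handwheel '0 0 0 0 0 0; 0 0 0 0 0 0; 0 0 0 0 0 0; 0 0 0 0 0 0; 0 0 0 0 0 0; 0 0 0 0 0 0; 0 0 0 0 0 0; 0 0 0 0 0 0' 0 60
python3 -c "
from h import *
delta(.5028,-.1673,.016,-.3858)"
```

```text
t: 3.55
position: [0.5032, -0.1676, 0.0177]
tool_rot: [2.606, 1.753, 0.004]
ft_force: [-0.7, 0.2, 0.3]
finger_gap: 0.998
t: 4.35
position: [0.5037, -0.1677, 0.0184]
tool_rot: [2.605, 1.753, 0.005]
ft_force: [-0.2, 0.1, 0.8]
finger_gap: 0.132
t 4.35 pos [ 0.5037 -0.1677  0.0184] F [-0.2  0.1  0.8] gap 0.132
shift cm [-0.   -0.1   0.24] turn [ 0.0033 -0.0019 -0.0006]
```

```bash
python3 -m handwheel '0 0 -2 0 0 0; 0 0 -3 0 0 0; 0 0 -3 0 0 0; 0 0 0 0 0 0'
python3 -c "
from h import *
delta(.424,.182,.10,-.0877)"
```

```text
t: 4.75
position: [0.5011, -0.1673, 0.0986]
tool_rot: [-2.606, -1.752, 0.002]
ft_force: [0.5, 0.3, -0.9]
finger_gap: 0.129
t 4.75 pos [ 0.5011 -0.1673  0.0986] F [ 0.5  0.3 -0.9] gap 0.129
shift cm [ 29.44 -20.32  -0.1 ] turn [-2.300e-03 -1.000e-04 -2.991e-01]
```

```bash
python3 -m handwheel '3 -1.5 -0.1 0 0 -0.037; 4 -2 0 0 0 -0.037; 4 -2 0 0 0 -0.037; 4 -2 0 0 0 -0.037; 4 -2 0 0 0 -0.037; 4 -2 0 0 0 -0.037; 4 -2 0 0 0 -0.037; 3.5 -1.6 0 0 0 -0.037'
python3 -m handwheel '0 0 0 0 0 0; 0 0 0 0 0 0'
python3 -c "
from h import *
delta(.424,.182,.06,-.0877)"
```

```text
t: 5.55
position: [0.4274, 0.1691, 0.0939]
tool_rot: [-2.322, -2.115, 0.01]
ft_force: [1.3, -1.1, -0.7]
finger_gap: 0.129
t: 5.75
position: [0.4237, 0.1747, 0.092]
tool_rot: [-2.308, -2.127, 0.014]
ft_force: [0.0, -0.4, -1.6]
finger_gap: 0.123
t 5.75 pos [0.4237 0.1747 0.092 ] F [ 0.  -0.4 -1.6] gap 0.123
shift cm [ 0.74 -0.    3.19] turn [-0.0082  0.0047  0.0062]
```

```bash
python3 -m handwheel '0.6 0 1.5 -0.008 0.005 0.006; 0 0 1.5 0 0 0; 0 0 0 0 0 0; 0 0 0 0 0 0'
python3 - <<'E'
from h import *
delta(.424,.182,.045,-.0877)
c=snap('wrist','w2.png'); snap('top','t2.png')
E
```

```text
t: 6.15
position: [0.4243, 0.1767, 0.0596]
tool_rot: [-2.323, -2.114, 0.004]
ft_force: [1.0, -0.9, -0.3]
finger_gap: 0.124
t 6.15 pos [0.4243 0.1767 0.0596] F [ 1.  -0.9 -0.3] gap 0.124
shift cm [ 0.52 -0.08  1.45] turn [-0.0019  0.0018 -0.0064]
```

View pics/w2.png

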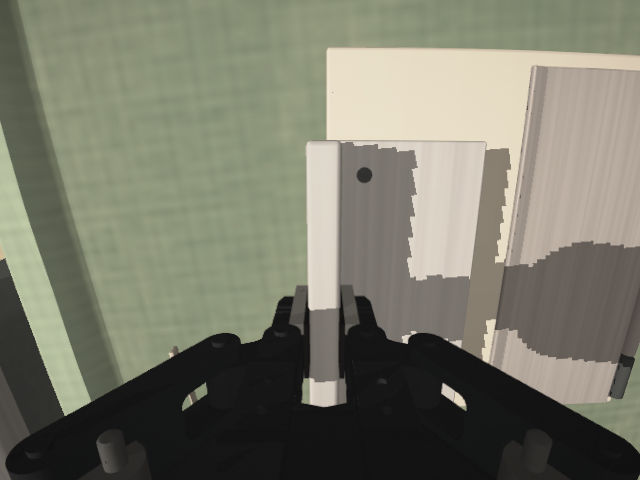

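Run:
```python
from h import *
c=np.load('pics/w2.npy',allow_pickle=True).item(); p,r=wcam(c); s=c['s']
M=R.from_rotvec(s['tool_rot']).as_matrix(); yaw=np.arctan2(M[1,1],M[0,1]); print('tool yaw',yaw)
z0=s['position'][2]-.018
o=[(72,70,4),(6,70,45),(-6,70,45)]; px=[(486,142),(340,142),(307,142)]
x,e=fit(c,[(a,b,d+z0*1000) for a,b,d in o],px,[.42,.18,yaw],p,r); print('strip xyyaw',x.round(4),e.tolist(),'tcp',s['position'].round(4))
def W(v,P): co,si=np.cos(v[2]),np.sin(v[2]);P=np.array(P)/1000;return np.c_[v[0]+co*P[:,0]-si*P[:,1],v[1]+si*P[:,0]+co*P[:,1],P[:,2]]
x[2]=yaw; z=z0*1000
print('edge pred',proj(c,W(x,[(72,70,4+z),(72,0,4+z),(72,-30,4+z)]),p,r).round(1).tolist())
for b in ([.5259,.173,-.0884],[.5263,.1727,-.0877]):
  print('bed pred FL, plate corner, plate mid, plate right',proj(c,W(b,[(-100,110,10),(0,100,23),(0,0,23),(0,-60,23)]),p,r).round(1).tolist())
# top view preds
c=np.load('pics/t2.npy',allow_pickle=True).item()
print('top strip pred',proj(c,W(x,[(72,70,4+z),(72,-70,4+z)])).round(1).tolist())
t=cv2.imread('pics/t2.png'); cv2.imwrite('pics/t2c.png',cv2.resize(t[200:350,190:340],None,fx=4,fy=4,interpolation=cv2.INTER_CUBIC))
```

```text
tool yaw -0.09409831633604769
strip xyyaw [ 0.4235  0.1769 -0.0922] [[1.3, 0.1], [0.4, -0.0], [-4.2, 0.1]] tcp [0.4243 0.1767 0.0596]
edge pred [[487.6, 142.4], [469.5, 290.1], [462.2, 343.4]]
bed pred FL, plate corner, plate mid, plate right [[326.2, 48.2], [535.2, 66.3], [508.4, 263.4], [493.4, 357.0]]
bed pred FL, plate corner, plate mid, plate right [[326.9, 48.9], [535.8, 67.0], [509.1, 263.8], [494.1, 357.4]]
top strip pred [[231.4, 274.4], [308.2, 281.5]]
```

View pics/t2c.png

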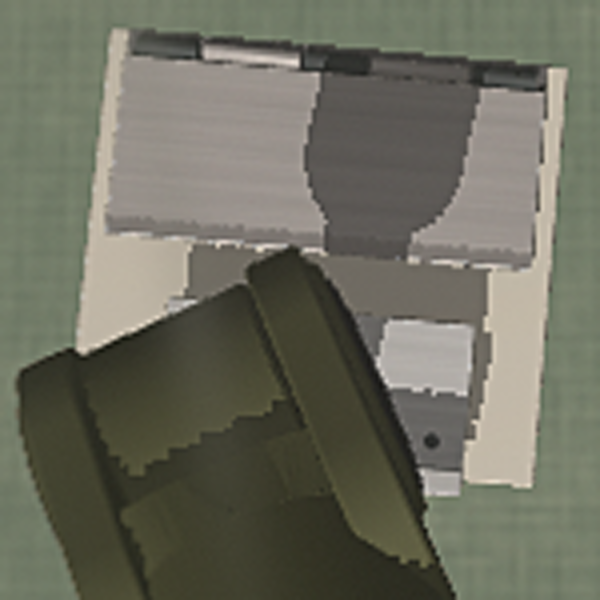

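Predictions from the top-view bed pose match the wrist view: bed front-left corner is (327,48) seen against (326,48), and the tongue corner in the top view is (308.1,280.5) against (308.2,281.5). The strip origin sits at the TCP within 1 mm. Lining up and lowering.

```bash
python3 -m handwheel '0.5 0.4 0.8 -0.002 0.002 -0.006; 0 0 0.8 0 0 0; 0 0 0.6 0 0 0; 0 0 0 0 0 0; 0 0 0 0 0 0'
python3 -c "
from h import *
delta(.4294,.1814,.028,-.088)"
```

```text
t: 6.75
position: [0.4305, 0.1819, 0.0371]
tool_rot: [2.317, 2.121, 0.005]
ft_force: [0.2, -0.5, -0.5]
finger_gap: 0.133
t 6.75 pos [0.4305 0.1819 0.0371] F [ 0.2 -0.5 -0.5] gap 0.133
shift cm [-0.07 -0.11  0.91] turn [ 0.0026 -0.0022 -0.0005]
```

```bash
python3 -m handwheel '0 0 0.4 0.003 -0.002 0; 0 0 0.3 0 0 0; 0 0 0 0 0 0; 0 0 0 0 0 0'
python3 -c "
from h import *
delta(.4294,.1814,.028,-.088)"
python3 -m handwheel '0 0 0.1 0 0 0; 0 0 0 0 0 0'; python3 -m handwheel '0 0 0.1 0 0 0; 0 0 0 0 0 0'
```

```text
t: 7.15
position: [0.4306, 0.1821, 0.0297]
tool_rot: [-2.317, -2.121, 0.0]
ft_force: [-0.9, 1.2, -1.1]
finger_gap: 0.131
t 7.15 pos [0.4306 0.1821 0.0297] F [-0.9  1.2 -1.1] gap 0.131
shift cm [-0.08 -0.11  0.17] turn [-0.0004 -0.0003 -0.0002]
t: 7.35
position: [0.4308, 0.1822, 0.0288]
tool_rot: [-2.317, -2.121, -0.001]
ft_force: [0.4, -0.4, -1.0]
finger_gap: 0.128
t: 7.55
position: [0.4311, 0.1824, 0.0285]
tool_rot: [-2.317, -2.121, -0.002]
ft_force: [-0.3, 0.1, -0.6]
finger_gap: 0.129
```

```bash
python3 -m handwheel '0 0 0.1 0 0 0; 0 0 0 0 0 0'; python3 -m handwheel '0 0 0.15 0 0 0; 0 0 0 0 0 0';
python3 -c "
from h import *
delta(.4294,.1814,.028,-.088)"
```

```text
t: 7.75
position: [0.4314, 0.1826, 0.0285]
tool_rot: [-2.317, -2.121, -0.002]
ft_force: [0.8, 0.4, -1.4]
finger_gap: 0.132
t: 7.95
position: [0.4318, 0.1827, 0.0286]
tool_rot: [-2.316, -2.12, -0.003]
ft_force: [-0.6, 0.5, -0.7]
finger_gap: 0.13
t 7.95 pos [0.4318 0.1827 0.0286] F [-0.6  0.5 -0.7] gap 0.13
shift cm [-0.16 -0.23  0.06] turn [ 0.0004 -0.0023 -0.0003]
```

```bash
python3 -m handwheel '-0.15 0 0.25 0 0 0; -0.05 -0.03 0.15 0 0 0; -0.05 -0.03 0.15 0 0 0'
python3 -c "
from h import *
delta(.4294,.1814,.028,-.088)"
```

```text
t: 8.25
position: [0.4321, 0.1828, 0.0283]
tool_rot: [-2.313, -2.119, -0.008]
ft_force: [-4.4, -1.3, 14.0]
finger_gap: 0.13
t 8.25 pos [0.4321 0.1828 0.0283] F [-4.4 -1.3 14. ] gap 0.13
shift cm [-0.16 -0.26  0.03] turn [ 0.0001 -0.0064  0.0004]
```

```bash
python3 -m handwheel '-0.15 0 -0.05 0 -0.006 0; 0 0.5 0 0 0 0; 0 0.6 0 0 0 0; 0 0.6 0 0 0 0; 0 0 0 0 0 0'
python3 -c "
from h import *
delta(.4891,.1762,.0284,-.088)"
```

```text
t: 8.75
position: [0.4503, 0.1799, 0.0283]
tool_rot: [-2.316, -2.122, -0.001]
ft_force: [0.1, -0.8, 3.2]
finger_gap: 0.129
t 8.75 pos [0.4503 0.1799 0.0283] F [ 0.1 -0.8  3.2] gap 0.129
shift cm [-0.03  3.9  -0.01] turn [ 0.0002 -0.0006  0.0008]
```

```bash
python3 -m handwheel '0 0.5 0 0 0 0; 0 0.5 0 0 0 0; 0 0.4 0 0 0 0; 0 0 0 0 0 0'
python3 - <<'E'
from h import *
delta(.4891,.1762,.0284,-.088)
snap('wrist','w3.png'); c=snap('side','s3.png')
w=cv2.imread('pics/w3.png')[30:430,290:640]; s=cv2.imread('pics/s3.png')[225:345,255:405]
cv2.imwrite('pics/m3.png',np.hstack([w,cv2.resize(s,(400,400*120//150),interpolation=cv2.INTER_CUBIC) if 0 else cv2.copyMakeBorder(cv2.resize(s,(450,360),interpolation=cv2.INTER_CUBIC),0,40,0,0,cv2.BORDER_CONSTANT)]))
E
```

```text
t: 9.15
position: [0.4638, 0.1792, 0.0285]
tool_rot: [-2.314, -2.121, 0.003]
ft_force: [-0.0, -0.0, 0.9]
finger_gap: 0.124
t 9.15 pos [0.4638 0.1792 0.0285] F [-0.  -0.   0.9] gap 0.124
shift cm [-0.08  2.55  0.  ] turn [-0.0034 -0.0006  0.0011]
```

View pics/m3.png

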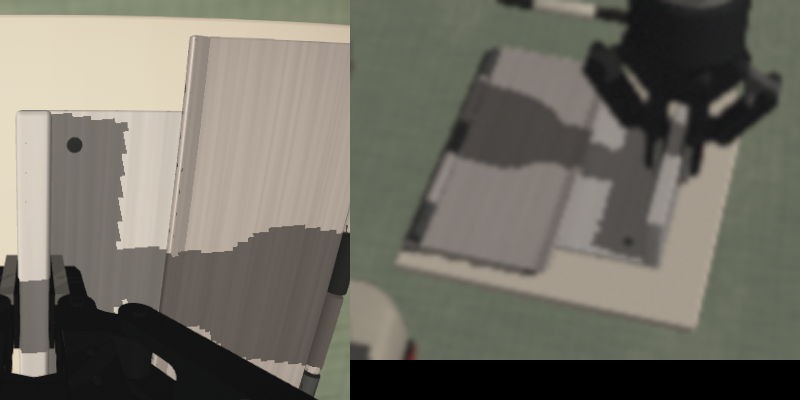

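The tongue is visibly under the plate lip (lip corner in the wrist view at about (480,67) full-frame), the plate looks undisturbed and the force is about 1 N. Continuing the slide.

```bash
python3 -m handwheel '-0.08 0.5 0 -0.003 0 0; 0 0.5 0 0 0 0; 0 0.5 0 0 0 0; 0 0 0 0 0 0'
python3 -c "
from h import *
delta(.4891,.1762,.0284,-.088)"
```

```text
t: 9.65
position: [0.4785, 0.1773, 0.0284]
tool_rot: [-2.314, -2.122, 0.001]
ft_force: [0.0, -0.1, 0.1]
finger_gap: 0.127
t 9.65 pos [0.4785 0.1773 0.0284] F [ 0.  -0.1  0.1] gap 0.127
shift cm [-0.02  1.07  0.  ] turn [-0.002  -0.0007  0.0018]
```

```bash
python3 -m handwheel '-0.02 0.5 0.03 -0.002 0 0.002; 0 0.45 0.03 0 0 0; 0 0 0.03 0 0 0; 0 0 0 0 0 0'
python3 - <<'E'
from h import *
delta(.4891,.1762,.0284,-.088)
c=snap('wrist','w4.png'); snap('side','s4.png')
w=cv2.imread('pics/w4.png')[0:440,290:640]; s=cv2.imread('pics/s4.png')[225:345,255:405]
cv2.imwrite('pics/m4.png',np.hstack([w,cv2.copyMakeBorder(cv2.resize(s,(450,360),interpolation=cv2.INTER_CUBIC),0,80,0,0,cv2.BORDER_CONSTANT)]))
p,r=wcam(c); b=[.526,.1729,-.088]
def W(v,P): co,si=np.cos(v[2]),np.sin(v[2]);P=np.array(P)/1000;return np.c_[v[0]+co*P[:,0]-si*P[:,1],v[1]+si*P[:,0]+co*P[:,1],P[:,2]]
print('crop px: board FL, plate corner top z=24, strip(at tcp) upstand front-top-left, outer',(proj(c,W(b,[(-100,110,10),(0,100,24)]),p,r)-[290,0]).round(1).tolist(),(proj(c,W([*c['s']['position'][:2],-.088],[(6,70,55),(-6,70,55)]),p,r)-[290,0]).round(1).tolist())
E
```

```text
t: 10.05
position: [0.4856, 0.1771, 0.0287]
tool_rot: [-2.313, -2.118, 0.006]
ft_force: [-2.5, -0.2, 2.3]
finger_gap: 0.13
t 10.05 pos [0.4856 0.1771 0.0287] F [-2.5 -0.2  2.3] gap 0.13
shift cm [-0.05  0.36  0.03] turn [-0.0068 -0.0007  0.0002]
crop px: board FL, plate corner top z=24, strip(at tcp) upstand front-top-left, outer [[-105.3, 47.0], [139.3, 64.3]] [[52.8, 142.1], [15.5, 142.1]]
```

View pics/m4.png

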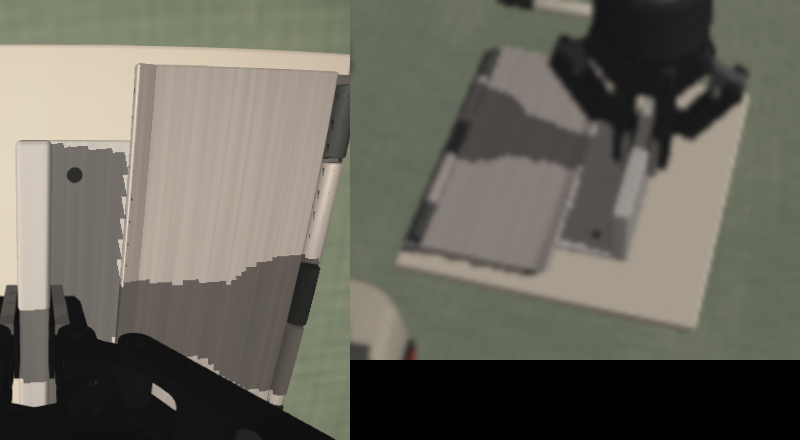

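```bash
python3 -m handwheel '-0.05 0 0 -0.007 0 0; 0 0.35 0 0 0 0; 0 0 0 0 0 0'
python3 -c "
from h import *
delta(.4891,.1762,.0284,-.088)"
```

```text
t: 10.45
position: [0.4883, 0.1763, 0.0284]
tool_rot: [-2.316, -2.122, -0.0]
ft_force: [1.5, -0.2, 0.6]
finger_gap: 0.129
t 10.45 pos [0.4883 0.1763 0.0284] F [ 1.5 -0.2  0.6] gap 0.129
shift cm [-0.    0.08 -0.  ] turn [-0.0005 -0.0005  0.0004]
```

```bash
python3 -m handwheel '0 0 0.25 0 0 0; 0 0 0.25 0 0 0' - 80
python3 -c "
from h import *
delta(.4891,.1762,.0284,-.088)"
```

```text
t: 10.65
position: [0.4883, 0.1763, 0.0283]
tool_rot: [-2.315, -2.12, 0.002]
ft_force: [-11.5, -4.1, 24.8]
finger_gap: 0.123
t 10.65 pos [0.4883 0.1763 0.0283] F [-11.5  -4.1  24.8] gap 0.123
shift cm [-0.01  0.08 -0.01] turn [-0.003  -0.0013  0.0002]
```

```bash
python3 -m handwheel '0 -0.05 0.2 -0.004 0 0'
python3 - <<'E'
from h import *
delta(.4891,.1762,.0284,-.088)
for i in range(8): c=snap('side','s5.png')
w=snap('wrist','w5.png')
delta(.4891,.1762,.0284,-.088)
wi=cv2.imread('pics/w5.png')[0:440,290:640]; s=cv2.imread('pics/s5.png')[225:345,255:405]
cv2.imwrite('pics/m5.png',np.hstack([wi,cv2.copyMakeBorder(cv2.resize(s,(450,360),interpolation=cv2.INTER_CUBIC),0,80,0,0,cv2.BORDER_CONSTANT)]))
E
```

```text
t: 10.75
position: [0.4884, 0.1764, 0.0284]
tool_rot: [-2.317, -2.121, -0.004]
ft_force: [-3.7, -2.4, 12.9]
finger_gap: 0.128
t 10.75 pos [0.4884 0.1764 0.0284] F [-3.7 -2.4 12.9] gap 0.128
shift cm [-0.01  0.07 -0.  ] turn [ 0.0014 -0.002  -0.0002]
t 11.2 pos [0.4884 0.1764 0.0284] F [-5.4 -2.3 17.3] gap 0.122
shift cm [-0.01  0.07 -0.  ] turn [ 0.0015 -0.002  -0.0001]
```

View pics/m5.png

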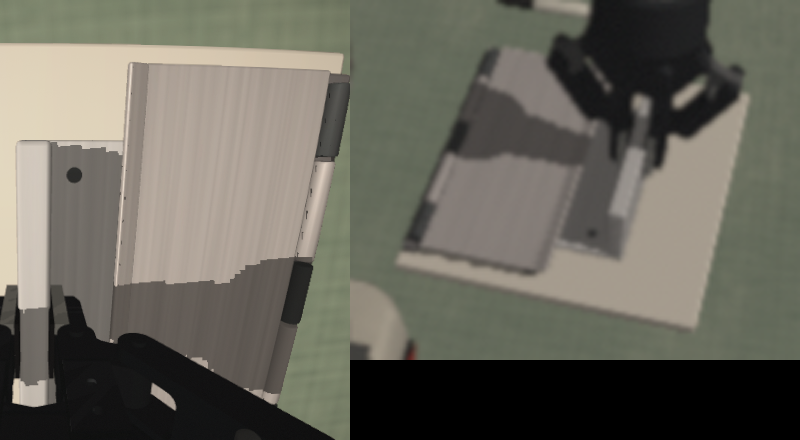

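```bash
python3 -c "
from h import *
job_done()"
```

```text
the job is handed in; nothing more can be done
```

I fitted the strip and handed the job in at about 11 s. The arm is still gripping the upstand at 80 N and pressing the strip down on the board.

- **Insertion:** I gripped the upstand from above and lifted the strip over the pen. I set the tongue flat on the board in front of the drain plate, then slid it straight in.
- **Position:** By the arm's pose the tongue is about 34 mm under the plate. The images suggest nearer 35 mm. It is centred between the pads within about 1 mm and level within about 0.002 rad.
- **Pressing:** The downward force was steady at 13–17 N over the last 0.45 s, and the strip did not move. It briefly reached 25 N as I started pressing.
- **Plate:** It looked undisturbed in the wrist and side views during and after insertion. I had no direct reading of its hinge angle, so a very small lift could have gone unseen.
- **Disagreements:** In the last views the plate's front edge appeared about 1.7 mm nearer than predicted, roughly the calibration error. At about 31 mm in, the strip was briefly nose-down by 0.007 rad with 2.5 N of drag. I corrected that before finishing the slide.
- **Other things on the table:** I did not touch the pen or tape, but I did not re-measure where they lie.

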